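# Tip the conductivity tester onto its back and fit its battery

### The arm

A 6-joint arm with a two-finger parallel gripper is mounted at the origin on the work surface. World frame = base frame: x ahead of the robot, y to its left, z up, the work surface at z = 0. Lengths are in m, angles in rad, forces in N, time in s.
With the tool pointing down it reaches from about 0.425 to 0.95 m from the base axis. Payload 3.5 kg.
Tool frame: the origin (TCP) lies between the finger pads; the fingertips stand 19 mm ahead of it and the grasp point (between the pads) is the TCP; z points along the fingers, y is the line along which they close (so a half turn about z gives the same grasp; the last joint's range is limited). The gripper opens to 85 mm and grips with 20 to 120 N. Pads are 22 mm wide; open, the fingers measure 114 mm over their backs; the gripper's body (76 mm by 85 mm) begins 54 mm behind the grasp point. The pads swing forward as they close: fully open they stand 13 mm farther back than shut.
Start: joints at [1.061, 0.286, 1.577, -0, 1.279, -0.15], TCP at [0.238, 0.632, 0.25] pointing down, gripper open.
Joint ranges: [-2.77, 2.77], [-0.9, 2.22], [0.21, 2.48], [-1.53, 4.67], [0.24, 2.81], [-2.84, 2.84]. Speed limits (rad/s): [2.79, 2.79, 3.14, 3.14, 3.14, 3.14].

### API

Orientations are given as a unit quaternion [x, y, z, w].
In Python, from plant import get_state, cams, ctrl gives the robot as it stands. The module is installed in compiled form; this text tells all that it offers.
- The arm moves only by the tool jog_arm, never from a script. Its argument "deltas" is text: rows parted by semicolons, each of 6 numbers parted by spaces: the shift along the world's x, y, z normalised to -1 to 1, where 1 is 0.02 m, then the turn, a rotation vector about the world's x, y, z normalised to -1 to 1, where 1 is 0.1 rad. In form: x y z ax ay az; .... A call has 1 to 20 rows; each row shifts and turns the commanded pose from where the row before left it; what a row does not reach is not made up. A row lasts 1/8 s, in which the tool goes at most 62.5 mm and 10.7 degrees, less where a joint would pass 70% of its speed; a pose out of reach is approached as far as the arm can. A call with a number of a shift or a turn outside -1 to 1 is refused whole. A call with a gripper value outside its range is refused whole. "gripper" is the opening, from 0 (shut) to 1 (fully open), set as the call begins (left out, the last holds). The fingers move at their own pace and stop on an object; "squeeze" is the grip in N (left out, the last holds). Time passes only in rows, so rows that do not move let the fingers close. It gives the time, the measured TCP pose, the force, the opening and the grip force at its end, in the units of the state.
- get_state(): the state, without advancing time (a new reading comes with each control period).
- cams.read_camera(name): name is "side" or "top" or "wrist"; returns a dict with "color" (400x640x3 uint8, blue, green, red), "vfov" (degrees; the focal length in pixels is half the picture's height over the tangent of half this angle, whatever the lens; pixels are square), "cx", "cy" (the principal point, pixels), "rvec" (rotation vector, rad) and "tvec" (3), from world to camera coordinates, as OpenCV has them. Camera axes: x right, y down, z forward; pixel columns grow to the right and rows downward; lengths in m; the calibration is good to about 2 mm. A picture is of the moment at which its call begins. There is no depth.
- ctrl.sign_off(): hands the job in; it is judged then, once.
The state is a dict: "time": time; "qpos": joint angles; "dq": joint speeds; "joint_efforts": joint torques, N m; "eef_pos": TCP position; "tcp_rot": TCP orientation; "contact_force": force on the tool from outside, world axes, zero at the start; "wrist_torque": the same for the moment, N m; "opening": opening from 0.0 (shut) to 1.0 (fully open); "finger_force": force on a finger pad.
Only numpy, scipy, OpenCV 4.12 (cv2) and the standard library are available. Lean on these libraries where they do the work, as an engineer would, in place of code of your own. Each camera call takes 0.05 s, during which the arm holds its last target. There are 200 camera calls.

### The job

The conductivity tester is dead because its holder is empty. Push it over, high on its green lid and without shoving it along the bench, so that it lies on its rubber feet with the lid up; then take the large battery from the tray and fit it in the holder: flat end against the coil spring, press the spring back, and lower the nub end in behind the contact wall, so that the battery lies fully home. Do not disturb the tubes, the drinks carton or the small battery.

Things in the scene. Friction and masses are not known exactly. Their poses are not given: they have to be found in the camera images.
- tester: Box-shaped instrument standing on its lower face, 180 mm tall, 140 wide (y), 88 thick (x), 0.9 to 1.3 kg, too thick to grasp. Origin: centre of the lower face; z up the standing box, x out of its back, so -x points out of the green lid (surface at x = -44). Four grippy rubber feet, 4 mm thick, on the back (x = +44). Site axes are the tester's axes.
- lid_top (a point): Bare spot on the lid's centreline, 150 mm above the lower face: the place to push (bare from z = 120 mm up, y within +-35; binding posts 21 mm tall at y +-48, z 145). Pushed here the tester tips, much lower it slides. It balances at about 26 degrees of lean, then falls over by itself. Rise with the lid as it leans: fingers that slide down it hook behind the holder's contact wall.
- heel (a point): Middle of the tester's lower back edge (tester frame x = 44, y = 0, z = 0 mm), about which it tips onto its back
- seat (a point): Middle of the 60 mm can of a battery that is fully home in the holder on the lid: z = 80 mm, 19.6 mm off the lid. The battery axis lies along the tester's z, nub end towards +z. Holder floor 3 mm off the lid; two side rails 9 mm high off the lid, inner faces 30 mm apart, room for fingers beyond them.
- plus_contact (a point): Centre of the plus contact's face, 31 mm from the seat along +z; here the nub rests. Its wall is 4 mm thick, 38 mm wide, and its top is 26 mm off the lid, so the battery cannot pass it level.
- spring_face (a point): Centre of the coil spring's face, a steel disc 17 mm across, facing +z: 23.5 mm from the seat towards -z when free, 34.5 mm when fully pressed. Behind it a housing from 38 to 52 mm, 26 mm high off the lid. A battery must push it back about 7 mm to fit in.
- spring (a joint): How far the coil spring is pressed, 0 when free to 0.011 m; about 0.007 m with the battery home. Pressing takes 1.5 N at first and 5.4 N at the stop
- cell: The large battery: cylinder 33.2 mm across, can 60 mm long, about 140 g, dark sleeve with a light grey band at the nub end, lying in a trough of the tray. Origin: middle of the can on its axis; x runs along the axis and points to the nub (plus) end; the other end is flat. The can ends are at x = +-30 mm
- cell_nub (a point): Tip of the large battery's nub, 31.5 mm from its origin; the nub is 9.6 mm across and stands 1.5 mm out
- tray: Grey tray fixed to the bench, 96 x 150 mm, floor 3 mm thick, outer rim 9 mm high; origin under its centre. Two troughs along its x, at y = +36 mm (large battery) and y = -36 mm (small battery), each between two ribs 8 mm high off the bench; free space beside the batteries for fingers
- small_cell: A smaller battery that does not fit, 25.6 mm across and 50 mm long, lying in the tray; origin at its middle, x along its axis. Leave it alone
- tube_a: Capped plastic tube standing on the bench, 35 mm across its cap, 111 mm tall; origin under its centre. Leave it alone
- tube_b: Second tube, like tube_a. Leave it alone
- carton: Cut-down drinks carton standing on the bench, 72 x 72 x 110 mm; origin under its centre. Leave it alone
Mind the look-alikes: they are no part of the job. What is meant by the tester is not orange or purple, and is the larger of those in its own colour.

How it is judged:
On the way:
1. the tester lies still on its back, lid up, without having been shoved more than 60 mm along the bench (angle between tester's own x axis and vertical above 3.08 rad and height (world z) of seat above 0.1 m and distance of heel from where it was at the start of the episode below 0.06 m and linear speed of tester below 0.03 m/s), for 0.2 s.
At the end, for the whole second after the job is handed in: Tester on its back, lid up (within 3.5 degrees), heel within 60 mm of its start; large battery home in the holder, nub at the contact wall, flat end on the spring, middle within 4 mm of the seat, axis within 4 degrees, spring pressed over 5 mm; all still (angle between tester's own x axis and vertical above 3.08 rad and distance of heel from where it was at the start of the episode below 0.06 m and distance between cell and seat below 0.004 m and angle between the x axis of cell and the z axis of tester, either way round below 0.07 rad and z of cell_nub in the frame of seat above 0.025 m and value of joint spring above 0.005 m and linear speed of each of cell, tester below 0.02 m/s); the robot touches nothing.
It fails at once if the tester falls on its lid (angle between tester's own x axis and vertical below 0.8 rad).
It fails at once if a tube is tipped or moved more than 20 mm (distance of any of tube_a, tube_b from where it was at the start of the episode above 0.02 m or angle between any of tube_a, tube_b's own z axis and vertical above 0.3 rad).
It fails at once if the carton is tipped or moved more than 20 mm (distance of carton from where it was at the start of the episode above 0.02 m or angle between carton's own z axis and vertical above 0.3 rad).
It fails at once if the small battery is moved more than 20 mm (distance of small_cell from where it was at the start of the episode above 0.02 m).
It also fails if it takes over 58 s, if anything falls off the work surface, if the arm or the gripper's body presses on something with over 40 N, if the wrist force passes 120 N, or if a joint passes its speed limit or range.

## Working session

There is one attempt and no reset: what is moved stays moved. The work goes in short steps, Python scripts to look and compute and a tool call to move; the robot and the scene stay as the last step left them, time stands still between calls to the robot, and variables do not carry over. Pictures are saved under pics/ and viewed, at most 10 in all, crops included, and the job is handed in when it is done.

Besides the shell and the picture viewer there is one more tool, called after "Call:" by a JSON object that holds its "method" and its "body". jog_arm: Moves the arm, as the interface text tells. Its arguments: {"type":"object","properties":{"deltas":{"type":"string"},"gripper":{"type":"number"},"squeeze":{"type":"number"}},"required":["deltas"]}

```bash
ls; mkdir -p pics; cat > h.py <<'E'
import numpy as np, cv2
from plant import get_state, cams, ctrl
def cam(n, save=None):
    d=cams.read_camera(n); im=np.array(d["color"]); h=im.shape[0]
    f=h/2/np.tan(np.radians(d["vfov"])/2)
    R=cv2.Rodrigues(np.array(d["rvec"],float))[0]; t=np.array(d["tvec"],float).ravel()
    c=dict(im=im,f=f,cx=d["cx"],cy=d["cy"],R=R,t=t,C=-R.T@t)
    if save: cv2.imwrite("pics/"+save+".png",im)
    return c
def ray(c,u,v):
    r=c["R"].T@np.array([(u-c["cx"])/c["f"],(v-c["cy"])/c["f"],1.]); return r/np.linalg.norm(r)
def onz(c,u,v,z):
    r=ray(c,u,v); return c["C"]+r*(z-c["C"][2])/r[2]
def tri(*obs):
    A=np.zeros((3,3));b=np.zeros(3)
    for c,u,v in obs:
        r=ray(c,u,v);P=np.eye(3)-np.outer(r,r);A+=P;b+=P@c["C"]
    X=np.linalg.solve(A,b)
    return X,[float(np.linalg.norm((np.eye(3)-np.outer(ray(c,u,v),ray(c,u,v)))@(X-c["C"]))) for c,u,v in obs]
def proj(c,X):
    p=c["R"]@np.asarray(X,float)+c["t"]; return c["f"]*p[0]/p[2]+c["cx"],c["f"]*p[1]/p[2]+c["cy"]
E
python3 - <<'E'
from h import *
import pickle
np.set_printoptions(precision=3,suppress=True)
D={}
for n in("top","side"):
    c=cam(n,n+"0");D[n]=c;print(n,c["f"],c["cx"],c["cy"],c["C"],c["R"][2])
pickle.dump(D,open("c0.pkl","wb"))
print(get_state())
E
```

```text
pics
top 366.3503807650477 317.3061046652178 194.4171578224395 [ 0.416 -0.058  1.109] [ 0.137  0.022 -0.99 ]
side 520.9708834086061 313.2396854294232 204.647724914581 [ 0.075 -0.871  1.133] [ 0.334  0.591 -0.734]
{'time': 0.1, 'qpos': array([ 1.061,  0.287,  1.578,  0.   ,  1.279, -0.15 ]), 'dq': array([ 0.002, -0.003, -0.002,  0.001,  0.001, -0.002]), 'joint_efforts': array([ -0.   , -40.729, -29.37 ,  -0.   ,   0.003,   0.   ]), 'eef_pos': array([0.237, 0.631, 0.249]), 'tcp_rot': array([ 0.179,  0.984, -0.001, -0.   ]), 'contact_force': array([-0.377, -0.366,  0.203]), 'wrist_torque': array([-0.038,  0.027,  0.02 ]), 'finger_force': 0.0, 'opening': 0.9999447666861151}
```

View pics/top0.png

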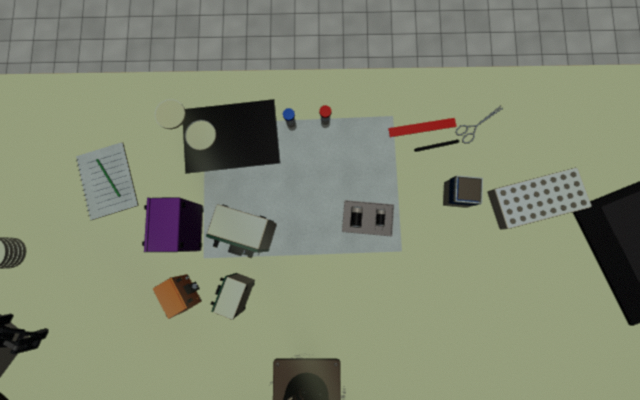

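View pics/side0.png

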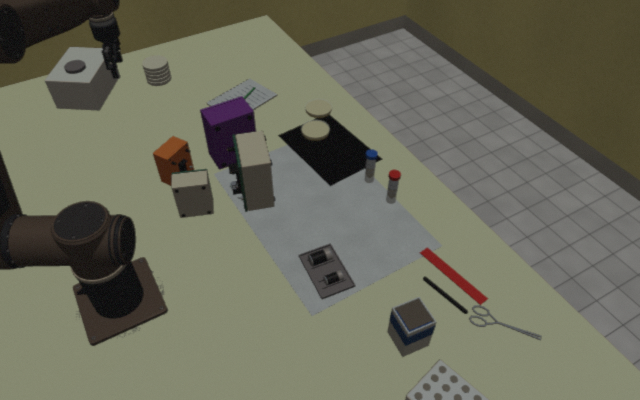

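The top view shows the large white tester at (240,230) with its lid facing the robot. The tray is at (368,218), with the large battery at (357,217) and the small one at (380,217). Tubes are at (289,115) and (325,112), the carton at (463,191), and decoys at (175,225), (178,296) and (232,297).

```bash
python3 - <<'E'
import pickle,cv2,numpy as np
D=pickle.load(open("c0.pkl","rb"))
t=D["top"]["im"];s=D["side"]["im"]
r=lambda i,k:cv2.resize(i,None,fx=k,fy=k,interpolation=cv2.INTER_CUBIC)
a=r(t[195:265,195:285],4.4);a=r(t[190:265,195:295],4)   #400x300
b=r(t[190:265,320:420],4)
c=r(s[115:215,160:293],3)[:300,:399]
d=r(s[230:305,280:380],4)
o=np.zeros((600,800,3),np.uint8);o[:300,:400]=a;o[:300,400:]=b;o[300:,:c.shape[1]]=c;o[300:,400:]=d
o=cv2.convertScaleAbs(o,alpha=1.5)
cv2.imwrite("pics/crop1.png",o)
E
```

```text
(no output)
```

View pics/crop1.png

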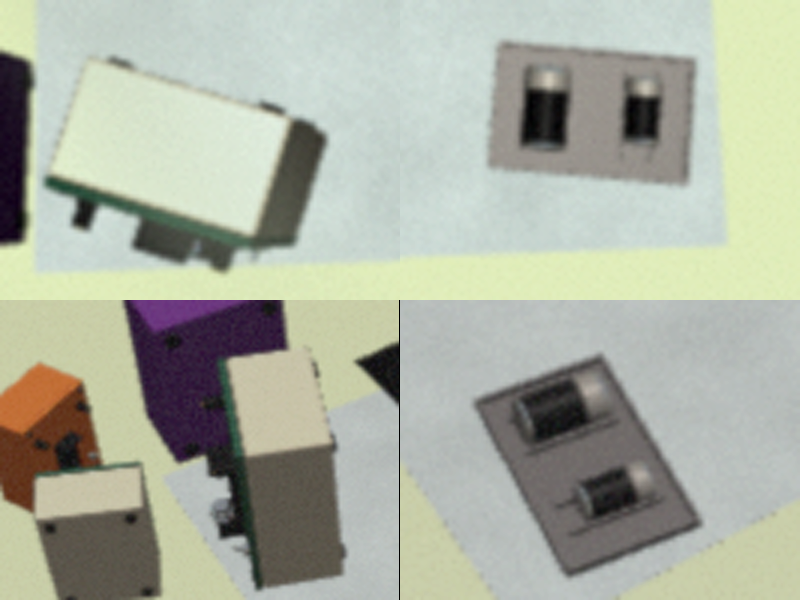

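The crops show the tester's top face in top-view pixels as (218,204.5), (269,220), (258,249.5) and (207,235). In the side view it is (234,135.7), (262.7,131), (270.7,162.7) and (241.7,166.7). Both nubs point away from the robot.

```bash
python3 - <<'E'
from h import *
import pickle
np.set_printoptions(precision=4,suppress=True)
D=pickle.load(open("c0.pkl","rb"));T,S=D["top"],D["side"]
P=[((218,204.5),(262.7,131)),((268.75,220),(270.7,162.7)),((258.2,249.5),(241.7,166.7)),((206.7,235),(234,135.7))]
Q=[]
for a,b in P:
    X,e=tri((T,*a),(S,*b));Q.append(onz(T,*a,.18));print(X,e,onz(T,*a,.18),onz(S,*b,.18))
Q=np.array(Q);print("edges",[np.linalg.norm(Q[i]-Q[i-1]) for i in range(4)])
print("ctr",Q.mean(0))
# refine by masks: bright top face
def rect(c,box,f):
    x0,y0,x1,y1=box;im=c["im"][y0:y1,x0:x1];m=f(im.astype(int)).astype(np.uint8)
    n,l,s,ce=cv2.connectedComponentsWithStats(m);
    k=1+np.argmax(s[1:,4]);return (l==k),s[k],ce[k]+[x0,y0]
# tubes
for nm,a in(("blue",(289,114)),("red",(325,111)),("carton",(469,189)),("decoy",(237,292)),("decoyR",(246,288)),("purpR",(200,205))):
    print(nm,onz(T,*a,.11 if nm!="purpR" else .18))
# cells: dark sleeve + tray
def B(x,y): return x/4+320-100, y/4+190
for nm,pts in(("tray",[(497,42),(696,59),(689,184),(488,166)]),):
    W=np.array([onz(T,*B(*p),.009) for p in pts]);print(nm,W,W.mean(0))
def Sd(x,y): return (x-400)/4+280,(y-300)/4+230
W=np.array([onz(S,*Sd(*p),.009) for p in [(475,402),(603,355),(700,523),(570,575)]]);print("side",W,W.mean(0))
for nm,a in(("top big ends",[(548,66),(544,148)]),("small",[(643,75),(641,143)])):
    print(nm,[onz(T,*B(*p),.02) for p in a])
E
```

```text
[0.5223 0.2165 0.1823] [0.0018063479053210118, 0.0018063479053209632] [0.5208 0.2179 0.18  ] [0.525  0.2184 0.18  ]
[0.4819 0.0855 0.1824] [0.002173812801842826, 0.0021738128018426515] [0.4801 0.0867 0.18  ] [0.485  0.0871 0.18  ]
[0.4082 0.1112 0.1816] [0.0023220324345234744, 0.0023220324345235624] [0.406  0.1124 0.18  ] [0.4108 0.1117 0.18  ]
[0.4448 0.2445 0.1771] [0.0017033713815230009, 0.0017033713815228918] [0.4431 0.2443 0.18  ] [0.4451 0.2403 0.18  ]
edges [np.float64(0.08206388742252815), np.float64(0.13740357027107034), np.float64(0.07843065999485291), np.float64(0.1370465741021407)]
ctr [0.4625 0.1653 0.18  ]
blue [0.7862 0.0436 0.11  ]
red [ 0.7936 -0.0589  0.11  ]
carton [ 0.5658 -0.4506  0.11  ]
decoy [0.2934 0.1802 0.11  ]
decoyR [0.3037 0.1562 0.11  ]
purpR [0.5199 0.2644 0.18  ]
tray [[ 0.5492 -0.1148  0.009 ]
 [ 0.5351 -0.2639  0.009 ]
 [ 0.4417 -0.2556  0.009 ]
 [ 0.456  -0.1066  0.009 ]] [ 0.4955 -0.1852  0.009 ]
side [[ 0.4595 -0.1086  0.009 ]
 [ 0.555  -0.117   0.009 ]
 [ 0.5382 -0.2657  0.009 ]
 [ 0.4462 -0.2578  0.009 ]] [ 0.4997 -0.1873  0.009 ]
top big ends [array([ 0.5295, -0.1519,  0.02  ]), array([ 0.4686, -0.1477,  0.02  ])]
small [array([ 0.5222, -0.2222,  0.02  ]), array([ 0.4718, -0.2193,  0.02  ])]
```

Call:
{"method": "jog_arm", "body": {"deltas": "0.3 -1 1 0 0 0.25; 0.35 -1 0 0 0 0.25; 0.35 -1 0 0 0 0.25; 0.35 -1 0 0 0 0; 0.35 -1 0 0 0 0; 0.35 -1 0 0 0 0; 0.35 -1 0 0 0 0; 0.35 -1 0 0 0 0; 0.35 -1 0 0 0 0; 0.35 -1 0 0 0 0; 0.35 -1 0 0 0 0; 0.35 -1 0 0 0 0; 0.35 -1 0 0 0 0; 0.35 -1 0 0 0 0; 0.35 -1 0 0 0 0; 0.35 -1 0 0 0 0; 0.35 -1 0 0 0 0; 0.35 -1 0 0 0 0; 0.35 -1 0 0 0 0; 0.35 -1 0 0 0 0", "gripper": 0}}

```text
time: 2.6
eef_pos: [0.3768, 0.2305, 0.2704]
tcp_rot: [0.142, 0.99, 0.0, 0.0]
contact_force: [-0.2, -0.6, 0.3]
opening: 0.006
finger_force: 0.0
```

Call:
{"method": "jog_arm", "body": {"deltas": "0.25 -0.8 0 0 0 0; 0.25 -0.8 0 0 0 0; 0.25 -0.7 0 0 0 0; 0 0 -1 0 0 0; 0 0 -1 0 0 0; 0 0 -1 0 0 0; 0 0 -1 0 0 0; 0 0 -0.9 0 0 0; 0 0 0 0 0 0"}}

```text
time: 3.72
eef_pos: [0.3906, 0.1852, 0.1709]
tcp_rot: [0.142, 0.99, -0.001, -0.002]
contact_force: [-0.8, 0.3, -0.5]
opening: -0.002
finger_force: 0.0
```

```bash
python3 - <<'E'
from h import *
import cv2
c=cam("side"); t=cam("top")
r=lambda i:cv2.resize(i,(400,400),interpolation=cv2.INTER_CUBIC)
o=np.hstack([r(c["im"][80:230,150:300]),r(t["im"][180:300,170:290])]);cv2.imwrite("pics/p2.png",cv2.convertScaleAbs(o,alpha=1.5))
print(get_state()["eef_pos"],get_state()["contact_force"])
E
```

```text
[0.39192781 0.18558195 0.17284856] [-0.2272994  -0.71730362 -0.29330937]
```

View pics/p2.png

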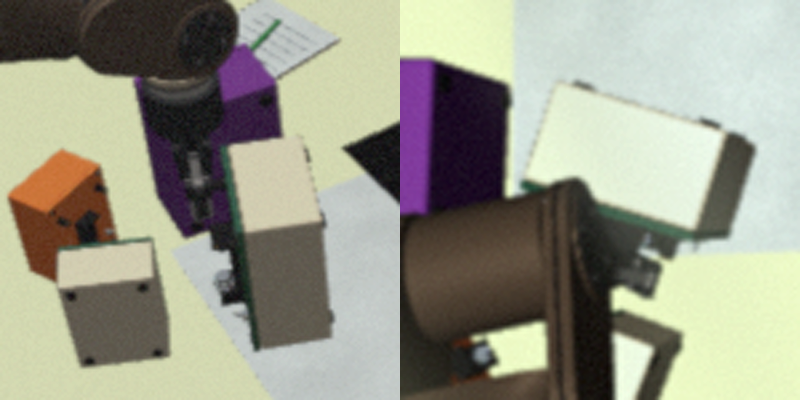

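The fingers stand about 15 mm in front of the lid, centred and above the contact wall. Now I'll push.

Call:
{"method": "jog_arm", "body": {"deltas": "0.36 -0.1 0 0 0 0; 0.36 -0.1 0 0 0 0; 0.48 -0.14 0.25 0 0 0; 0.48 -0.14 0.25 0 0 0; 0.48 -0.14 0.25 0 0 0; 0.48 -0.14 0.2 0 0 0; 0 0 0 0 0 0"}}

```text
time: 4.7
eef_pos: [0.4457, 0.1704, 0.1922]
tcp_rot: [0.142, 0.99, 0.0, 0.001]
contact_force: [-1.7, 0.6, 2.5]
opening: 0.003
finger_force: 1.2
```

```bash
python3 - <<'E'
from h import *
import cv2
c=cam("side"); t=cam("top")
r=lambda i:cv2.resize(i,(400,400),interpolation=cv2.INTER_CUBIC)
o=np.hstack([r(c["im"][80:230,150:300]),r(t["im"][180:300,170:290])]);cv2.imwrite("pics/p3.png",cv2.convertScaleAbs(o,alpha=1.5))
E
```

```text
(no output)
```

View pics/p3.png

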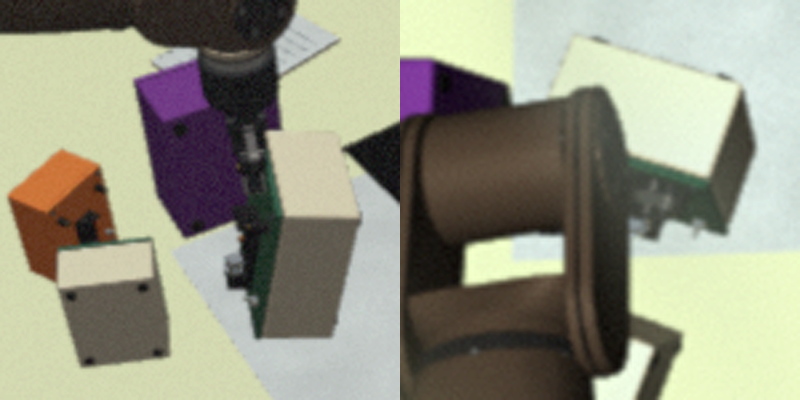

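The tester is leaning about 15° without sliding, so I continue.

Call:
{"method": "jog_arm", "body": {"deltas": "0.48 -0.14 0.15 0 0 0; 0.48 -0.14 0.13 0 0 0; 0.48 -0.14 0.1 0 0 0; 0.48 -0.14 0.1 0 0 0; 0.48 -0.14 0.1 0 0 0; 0.48 -0.14 0.1 0 0 0; 0.3 -0.1 0.1 0 0 0; 0 0 1 0 0 0; 0 0 1 0 0 0; 0 0 1 0 0 0; 0 0 1 0 0 0", "gripper": 0}}

```text
time: 6.18
eef_pos: [0.508, 0.1518, 0.2877]
tcp_rot: [0.142, 0.99, -0.0, -0.0]
contact_force: [1.0, 0.8, 0.4]
opening: 0.001
finger_force: 0.0
```

Call:
{"method": "jog_arm", "body": {"deltas": "0 -1 0 0 0 0.2; 0 -1 0 0 0 0.2; 0 -1 0 0 0 0.2; 0 -1 0 0 0 0.2; 0 -1 0 0 0 0.2; 0 -1 0 0 0 0.2; 0 -1 0 0 0 0.2; 0 -1 0 0 0 0.2; 0 -1 -0.5 0 0 0.2; 0 -1 -0.5 0 0 0.15; -0.1 -1 -1 0 0 0; -0.1 -1 -1 0 0 0; -0.1 -1 -1 0 0 0; -0.1 -1 0 0 0 0; 0 -1 0 0 0 0; 0 0 0 0 0 0", "gripper": 1}}

```text
time: 8.18
eef_pos: [0.5004, -0.1495, 0.2076]
tcp_rot: [0.046, 0.999, -0.0, 0.0]
contact_force: [-0.1, -0.8, 1.2]
opening: 0.998
finger_force: 0.0
```

```bash
python3 - <<'E'
from h import *
import cv2,pickle
c=cam("side"); t=cam("top"); w=cam("wrist")
pickle.dump(dict(side=c,top=t,wrist=w,st=get_state()),open("c1.pkl","wb"))
r=lambda i,s:cv2.resize(i,s,interpolation=cv2.INTER_CUBIC)
o=np.zeros((600,800,3),np.uint8)
o[:300,:400]=r(c["im"][110:230,200:360],(400,300));o[:300,400:]=r(t["im"][160:265,190:330],(400,300))
o[300:,:480]=r(w["im"],(480,300));cv2.imwrite("pics/p4.png",cv2.convertScaleAbs(o,alpha=1.5))
print(w["C"],w["R"])
E
```

```text
[ 0.42702932 -0.14280615  0.33143359] [[ 9.04462610e-02  9.95901331e-01 -1.09490090e-04]
 [ 9.54057615e-01 -8.66145432e-02  2.86830940e-01]
 [ 2.85645832e-01 -2.60472460e-02 -9.57981210e-01]]
```

View pics/p4.png

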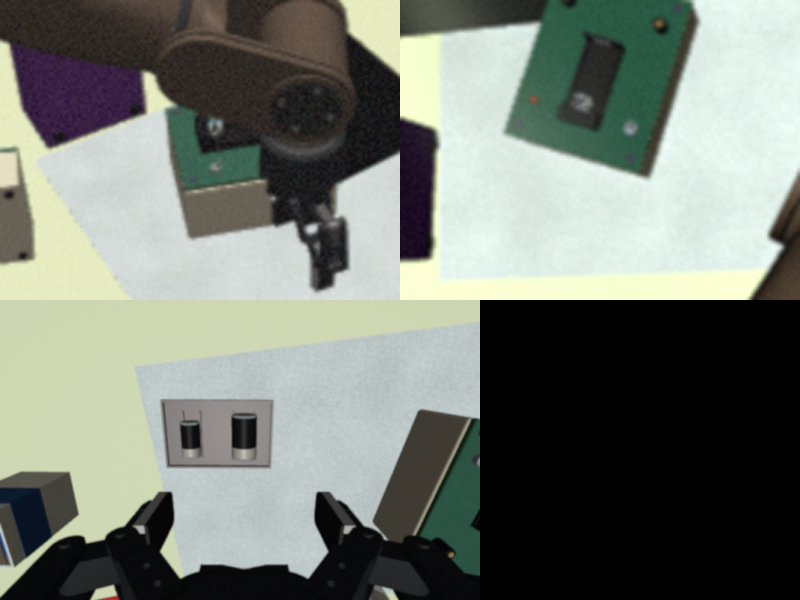

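The tester lies lid up, with its holder visible at top-crop (592,80). In the wrist view the large battery is at about (325,183), nub end towards +x. Now I'll measure it.

```bash
cat >> h.py <<'E'
def dark(c,X,rad,thr):
    "dark sleeve blob nearest to projected X: minAreaRect"
    u,v=proj(c,X); g=cv2.cvtColor(c["im"],cv2.COLOR_BGR2GRAY)
    m=(g<thr).astype(np.uint8); n,l,s,ce=cv2.connectedComponentsWithStats(m)
    k=min([i for i in range(1,n) if s[i,4]>60],key=lambda i:np.hypot(*(ce[i]-[u,v])))
    p=np.argwhere(l==k)[:,::-1].astype(np.float32); return (u,v),cv2.minAreaRect(p),s[k]
E
python3 - <<'E'
from h import *
import pickle
np.set_printoptions(precision=4,suppress=True)
D0=pickle.load(open("c0.pkl","rb"));D=pickle.load(open("c1.pkl","rb"))
w=D["wrist"];print(w["f"],w["cx"],w["cy"],D["st"]["eef_pos"])
X=[.495,-.15,.02]
for c in(w,D0["top"],D0["side"]):
    for th in (45,60): print(dark(c,X,20,th))
g=cv2.cvtColor(w["im"],cv2.COLOR_BGR2GRAY)
print(g[140:215,325]); print(g[175,295:355])
E
```

```text
319.59178393638234 325.214401462207 200.87877704300573 [ 0.5002 -0.1479  0.2073]
((np.float64(324.22675350355075), np.float64(176.89786937912362)), ((325.0, 176.5), (41.0, 32.0), 90.0), array([ 309,  156,   33,   42, 1282], dtype=int32))
((np.float64(324.22675350355075), np.float64(176.89786937912362)), ((325.5, 174.5), (47.0, 33.0), 90.0), array([ 309,  151,   34,   48, 1452], dtype=int32))
((np.float64(356.59610223445014), np.float64(218.07899832368076)), ((355.6683654785156, 218.81683349609375), (10.447890281677246, 13.23399543762207), 5.7105937004089355), array([350, 212,  12,  14, 139], dtype=int32))
((np.float64(356.59610223445014), np.float64(218.07899832368076)), ((355.92681884765625, 218.6585235595703), (11.484880447387695, 14.135235786437988), 6.34019136428833), array([350, 211,  12,  16, 158], dtype=int32))
((np.float64(317.86448913242594), np.float64(258.4744336647672)), ((317.5000305175781, 257.5), (12.289320945739746, 16.73688507080078), 69.44395446777344), array([310, 250,  18,  16, 177], dtype=int32))
((np.float64(317.86448913242594), np.float64(258.4744336647672)), ((317.273681640625, 257.62774658203125), (17.258024215698242, 30.67144012451172), 70.01689147949219), array([300, 245,  35,  24, 325], dtype=int32))
[ 97  96  97  97  97  97  97  97  96  89  71  50  39  41  56  73  80  75
  60  43  36  36  34  36  34  34  35  34  34  36  35  35  35  35  36  35
  36  35  36  36  35  35  35  34  35  36  35  36  35  37  36  36  35  34
  34  34  35  41  65  98 118 126 126 126 127 126 126 125 125 125 124 119
 106  93  88]
[97 96 97 97 97 97 96 98 97 97 97 97 93 76 45 16  7  9 11  9 10 11 12 14
 16 17 20 24 29 34 35 34 27 21 17 17 12 10 12 12 10  9 10  7  8 12 34 64
 86 96 97 96 95 96 95 96 95 95 95 95]
```

```bash
python3 - <<'E'
from h import *
import pickle
np.set_printoptions(precision=4,suppress=True)
D0=pickle.load(open("c0.pkl","rb"));D=pickle.load(open("c1.pkl","rb"))
w=D["wrist"];g=cv2.cvtColor(w["im"],cv2.COLOR_BGR2GRAY)
print("flat",onz(w,325,157.3,.0362),"nub",onz(w,325,211.8,.0362))
for r in(165,185,205):
    row=g[r,295:356].astype(int); d=np.abs(np.diff(row)); L=295+np.argmax(d[:22])+.5;R=295+35+np.argmax(d[35:])+.5
    print(r,L,R,onz(w,(L+R)/2,r,.03), onz(w,R,r,.02)[1]-onz(w,L,r,.02)[1])
# height check: sleeve/band boundary seen by wrist and top0
u=(proj(D0["top"],[.5,-.15,.036]))
t=cv2.cvtColor(D0["top"]["im"],cv2.COLOR_BGR2GRAY)
print(t[200:232,356]); print(tri((w,325,198.5),(D0["top"],356.2,211.3)), onz(w,325,198.5,.0362))
print(g[160:215:6,[180*0+253]].ravel()[:1])
E
```

```text
flat [ 0.4731 -0.1472  0.0362] nub [ 0.5261 -0.152   0.0362]
165 308.5 341.5 [ 0.4814 -0.148   0.03  ] 0.03234341471176458
185 308.5 341.5 [ 0.5009 -0.1498  0.03  ] 0.03294057617145596
205 308.5 341.5 [ 0.5211 -0.1516  0.03  ] 0.033560203388328186
[134 111  90  98 101  99  93 100 119 125 127 115  68  32  27  23  24  25
  25  26  27  28  28  29  25  46  70  69  94 100 100 101]
(array([ 0.5149, -0.1499,  0.0272]), [0.0012669040594974698, 0.0012669040594974383]) [ 0.5127 -0.1508  0.0362]
[59]
```

Call:
{"method": "jog_arm", "body": {"deltas": "0 0 -1 0 0 0; 0 0 -1 0 0 0; 0 0 -1 0 0 0; 0 0 -1 0 0 0; 0 0 0 0 0 0"}}

```text
time: 8.95
eef_pos: [0.499, -0.1469, 0.1254]
tcp_rot: [0.044, 0.999, 0.001, -0.002]
contact_force: [0.4, 0.5, -0.5]
opening: 1.002
finger_force: 0.0
```

```bash
python3 - <<'E'
from h import *
import pickle
np.set_printoptions(precision=4,suppress=True)
D=pickle.load(open("c1.pkl","rb"));w=D["wrist"]
c=cam("wrist");g=cv2.cvtColor(c["im"],cv2.COLOR_BGR2GRAY);print(get_state()["eef_pos"])
print(proj(c,[.5129,-.1508,.036]))
print([ (i,int(g[i,322])) for i in range(120,300,2)])
cv2.imwrite("pics/w5.png",c["im"]);pickle.dump(c,open("w5.pkl","wb"))
E
```

```text
[ 0.4998 -0.1475  0.1267]
(np.float64(323.10965917098946), np.float64(233.053556945652))
[(120, 135), (122, 135), (124, 135), (126, 134), (128, 133), (130, 133), (132, 134), (134, 130), (136, 131), (138, 134), (140, 131), (142, 128), (144, 100), (146, 91), (148, 101), (150, 102), (152, 101), (154, 102), (156, 102), (158, 101), (160, 102), (162, 102), (164, 102), (166, 85), (168, 47), (170, 39), (172, 38), (174, 50), (176, 84), (178, 86), (180, 49), (182, 37), (184, 35), (186, 37), (188, 37), (190, 37), (192, 35), (194, 36), (196, 34), (198, 36), (200, 36), (202, 35), (204, 35), (206, 35), (208, 35), (210, 34), (212, 35), (214, 33), (216, 35), (218, 36), (220, 35), (222, 34), (224, 33), (226, 35), (228, 33), (230, 32), (232, 49), (234, 106), (236, 127), (238, 127), (240, 127), (242, 127), (244, 127), (246, 126), (248, 125), (250, 112), (252, 93), (254, 84), (256, 47), (258, 57), (260, 91), (262, 120), (264, 133), (266, 138), (268, 133), (270, 131), (272, 135), (274, 136), (276, 135), (278, 134), (280, 136), (282, 134), (284, 136), (286, 138), (288, 139), (290, 138), (292, 138), (294, 136), (296, 139), (298, 138)]
```

View pics/w5.png

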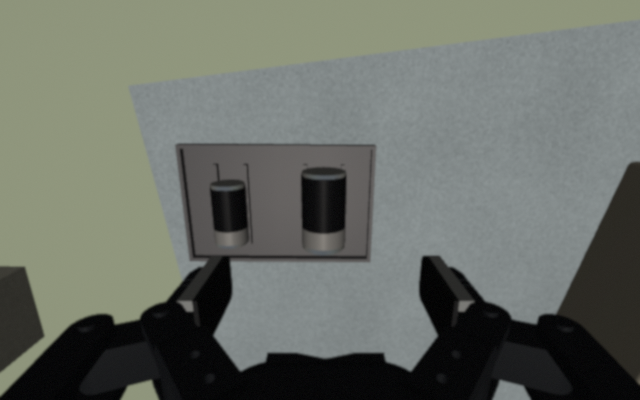

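The closer wrist view shows the large battery at (323,168–250), its band boundary at row 233. That matches the predicted row for a top height of 36 mm.

```bash
python3 - <<'E'
from h import *
import pickle
np.set_printoptions(precision=4,suppress=True)
w=pickle.load(open("c1.pkl","rb"))["wrist"];c=pickle.load(open("w5.pkl","rb"))
print("band",tri((w,325,198.5),(c,322.5,233.2)))
for v in(174.8,179.3,250.7):print(v,onz(c,323,v,.0362))
for u,v in((302.5,200),(345.5,200)):print(onz(c,u,v,.0225))
E
```

```text
band (array([ 0.5119, -0.1509,  0.0387]), [0.00018873068367886162, 0.00018873068367883394])
174.8 [ 0.4704 -0.147   0.0362]
179.3 [ 0.4735 -0.1473  0.0362]
250.7 [ 0.5266 -0.1521  0.0362]
[ 0.4908 -0.1642  0.0225]
[ 0.4937 -0.1325  0.0225]
```

Call:
{"method": "jog_arm", "body": {"deltas": "-0.05 -0.1 0 0 0 0; 0 0 -1 0 0 0; 0 0 -1 0 0 0; 0 0 -1 0 0 0; 0 0 -1 0 0 0; 0 0 -0.9 0 0 0; 0 0 0 0 0 0; 0 0 0 0 0 0", "gripper": 0.65}}

```text
time: 10.0
eef_pos: [0.4997, -0.1506, 0.0297]
tcp_rot: [0.045, 0.999, -0.0, 0.001]
contact_force: [-0.5, 0.3, 0.2]
opening: 0.648
finger_force: 0.0
```

Call:
{"method": "jog_arm", "body": {"deltas": "0 0 0 0 0 0; 0 0 0 0 0 0; 0 0 0 0 0 0; 0 0 0 0 0 0; 0 0 0 0 0 0; 0 0 0 0 0 0", "gripper": 0, "squeeze": 80}}

```text
time: 10.75
eef_pos: [0.5, -0.1501, 0.0305]
tcp_rot: [0.045, 0.999, 0.0, 0.001]
contact_force: [-0.0, 3.5, 6.0]
opening: 0.359
finger_force: 79.1
```

Call:
{"method": "jog_arm", "body": {"deltas": "0 0 0.5 0 0 0; 0 0 1 0 0 0; 0 0 1 0 0 0; 0 0 1 0 0 0; 0 0 1 0 0 0; 0 0 1 0 0 0; 0 0 1 0 0 0; 0 0 1 0 0 0; 0 0 1 0 0 0; 0 0 1 0 0 0; 0 0 1 0 0 0; 0 0 0 0 0 0"}}

```text
time: 12.25
eef_pos: [0.4997, -0.1508, 0.2409]
tcp_rot: [0.045, 0.999, -0.001, 0.002]
contact_force: [-0.1, -0.2, -1.6]
opening: 0.356
finger_force: 79.4
```

```bash
python3 - <<'E'
from h import *
import pickle
c=cam("side"); t=cam("top"); w=cam("wrist")
pickle.dump(dict(side=c,top=t,wrist=w,st=get_state()),open("c2.pkl","wb"))
r=lambda i,s:cv2.resize(i,s,interpolation=cv2.INTER_CUBIC)
o=np.zeros((600,800,3),np.uint8)
o[:300,:400]=r(c["im"][130:250,230:390],(400,300));o[:300,400:]=r(t["im"][145:235,215:335],(400,300))
o[300:,:]=r(w["im"][160:400,:],(800,300));cv2.imwrite("pics/p6.png",cv2.convertScaleAbs(o,alpha=1.5))
print(get_state()["eef_pos"],get_state()["contact_force"])
E
```

```text
[ 0.49833278 -0.14997761  0.23776237] [ 0.08469503 -0.76935821 -1.48666569]
```

View pics/p6.png

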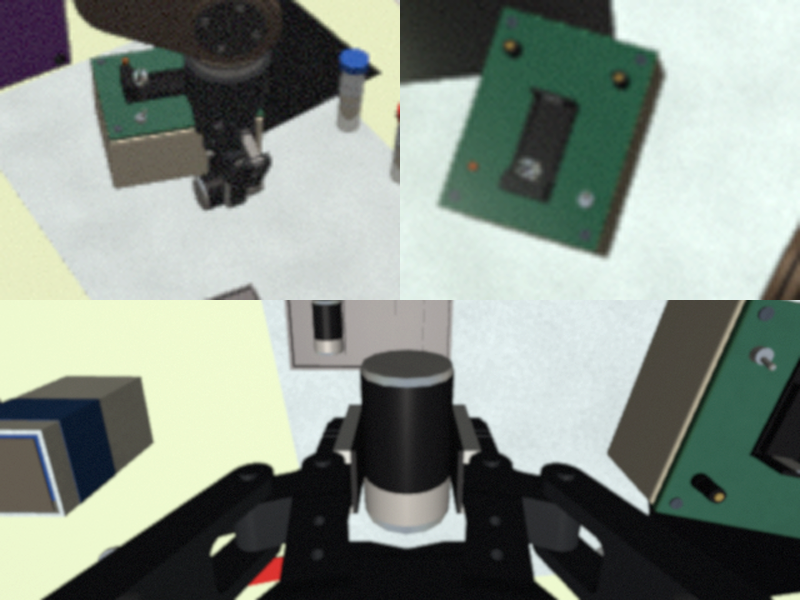

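The battery is held cleanly, with its flat end towards the robot. The lid corners in the top view are about (246,147), (293,161), (277,222) and (227,207), and the holder sits centrally.

```bash
python3 - <<'E'
from h import *
import pickle
np.set_printoptions(precision=4,suppress=True)
D=pickle.load(open("c2.pkl","rb"));T,S,w=D["top"],D["side"],D["wrist"]
hsv=cv2.cvtColor(T["im"],cv2.COLOR_BGR2HSV);m=((hsv[...,0]>60)&(hsv[...,0]<95)&(hsv[...,1]>80)&(hsv[...,2]>25)).astype(np.uint8)
m[:,:200]=0;m[:,320:]=0;m[:130]=0;m[240:]=0
k=max(cv2.findContours(m,0,1)[0],key=cv2.contourArea);r=cv2.minAreaRect(k);b=cv2.boxPoints(r)
print(r)
W=np.array([onz(T,*p,.092) for p in b]);print(W,"edges",[np.linalg.norm(W[i]-W[i-1]) for i in range(4)],"ctr",W.mean(0))
for a,s in(((227,206.8),(266.8,153.2)),((277.1,222.1),(272,185.2))):print("corner",tri((T,*a),(S,*s)),onz(T,*a,.092))
# holder features in top crop: wall top (z .118), housing top (.118), outline
B=lambda x,y:((x-400)/3.333+215,y/3.333+145)
for n,p in(("wallL",(538,92)),("wallR",(577,103)),("housL",(501,187)),("housR",(547,200))):print(n,onz(T,*B(*p),.118))
d=onz(T,283,0,.1)
# held cell in wrist: flat/nub ends
P=lambda x,y:(x*.8,160+(y-300)*.8)
z=D["st"]["eef_pos"][2]; 
for n,p in(("flat top rim",(407,380)),("nub top",(407,526)),("flat face rim up",(407,353))):print(n,P(*p),onz(w,*P(*p),z+.0076),onz(w,*P(*p),z-.0256))
print(D["st"]["eef_pos"],D["st"]["tcp_rot"])
E
```

```text
((259.4163818359375, 182.56761169433594), (48.857444763183594, 63.114994049072266), 17.35402488708496)
[[0.528  0.2194 0.092 ]
 [0.7015 0.17   0.092 ]
 [0.6572 0.0357 0.092 ]
 [0.4862 0.0876 0.092 ]] edges [np.float64(0.13827868278885744), np.float64(0.1803368458409806), np.float64(0.14136237372099103), np.float64(0.1787276677474139)] ctr [0.5932 0.1282 0.092 ]
corner (array([0.5267, 0.216 , 0.0961]), [0.0033130191516449626, 0.0033130191516449452]) [0.5241 0.2184 0.092 ]
corner (array([0.4786, 0.0751, 0.1079]), [0.0006181503191970412, 0.0006181503191970493]) [0.4802 0.077  0.092 ]
wallL [0.6157 0.1322 0.118 ]
wallR [0.6061 0.0996 0.118 ]
housL [0.5366 0.1614 0.118 ]
housR [0.5255 0.1233 0.118 ]
flat top rim (325.6, 224.0) [ 0.4697 -0.1486  0.2454] [ 0.4822 -0.1497  0.2122]
nub top (325.6, 340.8) [ 0.5242 -0.1535  0.2454] [ 0.5522 -0.156   0.2122]
flat face rim up (325.6, 202.4) [ 0.4609 -0.1478  0.2454] [ 0.4709 -0.1487  0.2122]
[ 0.4983 -0.15    0.2378] [ 0.0449  0.999   0.0003 -0.0009]
```

Call:
{"method": "jog_arm", "body": {"deltas": "0.2 1 0 0 0 -0.25; 0.2 1 0 0 0 -0.25; 0.2 1 0 0 0 -0.25; 0.2 1 0 0 0 -0.25; 0.2 1 0 0 0 -0.25; 0.2 1 0 0 0 -0.25; 0.1 1 0 0 0 -0.25; 0.1 1 0 0 0 -0.3; 0.1 1 0 0 0 0; 0 0 0 0 0 0; 0 0 0 0 0 0"}}

```text
time: 13.78
eef_pos: [0.5286, 0.0295, 0.238]
tcp_rot: [0.147, 0.989, -0.0, -0.001]
contact_force: [-0.2, 0.9, -1.2]
opening: 0.356
finger_force: 79.5
```

```bash
python3 - <<'E'
from h import *
import pickle
w=cam("wrist");pickle.dump(w,open("w7.pkl","wb"))
o=cv2.resize(w["im"],(800,500),interpolation=cv2.INTER_CUBIC);cv2.imwrite("pics/p7.png",cv2.convertScaleAbs(o,alpha=1.7))
print(get_state()["eef_pos"],w["C"],[proj(w,[.5836+a*.956,.1311-a*.292,.118]) for a in(-.038,.031)])
E
```

```text
[0.52872375 0.02927102 0.23825575] [0.45849169 0.04955654 0.36222207] [(np.float64(471.5493367384405), np.float64(183.09464445344793)), (np.float64(460.78803870000604), np.float64(262.59771134291384))]
```

View pics/p7.png

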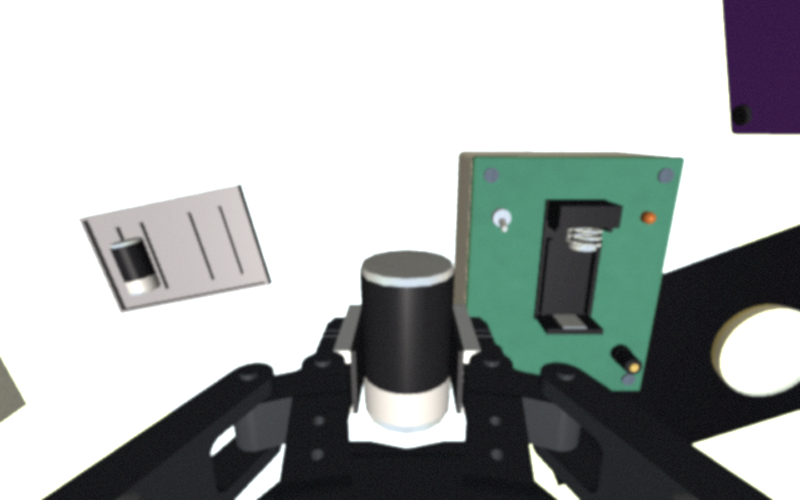

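The wrist view (×1.25 scale) shows the lid corners at (473,158), (682,158) and (641,390). The spring disc is near (586,241) and the contact wall's top edge runs from (536,331) to (602,331).

```bash
python3 - <<'E'
from h import *
import pickle
np.set_printoptions(precision=4,suppress=True)
w=pickle.load(open("w7.pkl","rb"))
q=lambda x,y,z:onz(w,x/1.25,y/1.25,z)
hsv=cv2.cvtColor(w["im"],cv2.COLOR_BGR2HSV);m=((hsv[...,0]>60)&(hsv[...,0]<95)&(hsv[...,1]>80)&(hsv[...,2]>25)).astype(np.uint8)
k=max(cv2.findContours(m,0,1)[0],key=cv2.contourArea);h=cv2.convexHull(k);a=cv2.approxPolyDP(h,4,True)[:,0];print(a.tolist())
P=np.array([q(473,158,.092),q(682,158,.092),q(641,390,.092)]);print(P,np.linalg.norm(P[0]-P[1]),np.linalg.norm(P[2]-P[1]),"ctr",(P[0]+P[2])/2)
d=P[0]-P[1];e=P[2]-P[1];print("yaw",np.arctan2(e[1],e[0]),np.arctan2(d[0],-d[1]))
print("disc",q(586,241,.1116),"wall top ends",q(536,331,.118),q(602,331,.118),"hous top front",q(558,229,.118),q(619,229,.118),"hous back",q(547,202,.118),q(620,207,.118))
print("seat0 in pic",np.array(proj(w,[.5836,.1311,.1116]))*1.25)
E
```

```text
[[544, 127], [511, 313], [410, 295], [374, 248], [379, 127]]
[[0.4867 0.0865 0.092 ]
 [0.5267 0.2184 0.092 ]
 [0.6979 0.1693 0.092 ]] 0.13780963760302 0.17803226415588055 ctr [0.5923 0.1279 0.092 ]
yaw -0.27967813910705547 -0.2949386778822108
disc [0.557  0.1411 0.1116] wall top ends [0.6074 0.0958 0.118 ] [0.6204 0.1385 0.118 ] hous top front [0.5416 0.1233 0.118 ] [0.5527 0.1599 0.118 ] hous back [0.5228 0.12   0.118 ] [0.539  0.1625 0.118 ]
seat0 in pic [577.7685 281.9364]
```

Call:
{"method": "jog_arm", "body": {"deltas": "0.63 0.98 0 -0.2 -0.67 0; 0.63 0.98 0 -0.2 -0.67 0; 0.63 0.98 0 -0.2 -0.67 0; 0.63 0.98 0 -0.2 -0.67 0; 0.62 0.98 0 -0.2 -0.67 0; 0 0 0 0 0 0; 0 0 -1 0 0 0; 0 0 -1 0 0 0; 0 0 -1 0 0 0; 0 0 -0.8 0 0 0; 0 0 0 0 0 0; 0 0 0 0 0 0"}}

```text
time: 15.32
eef_pos: [0.5924, 0.1275, 0.1638]
tcp_rot: [0.145, 0.974, -0.025, 0.173]
contact_force: [0.1, 1.0, -0.8]
opening: 0.357
finger_force: 79.6
```

```bash
python3 - <<'E'
from h import *
import pickle
from scipy.spatial.transform import Rotation as Ro
np.set_printoptions(precision=4,suppress=True)
s=get_state();print(s["eef_pos"],Ro.from_quat(s["tcp_rot"]).as_matrix(),s["contact_force"])
c=cam("side"); t=cam("top"); w=cam("wrist")
pickle.dump(dict(side=c,top=t,wrist=w),open("c8.pkl","wb"))
r=lambda i,s:cv2.resize(i,s,interpolation=cv2.INTER_CUBIC)
o=np.zeros((600,800,3),np.uint8)
o[:300,:400]=r(c["im"][110:200,260:380],(400,300));o[:300,400:]=r(t["im"][145:235,215:335],(400,300))
o[300:,:]=r(w["im"][100:340,:],(800,300));cv2.imwrite("pics/p8.png",cv2.convertScaleAbs(o,alpha=1.6))
E
```

```text
[0.5924 0.1275 0.1638] [[-0.8984  0.2906  0.3293]
 [ 0.2736  0.9568 -0.0981]
 [-0.3436  0.002  -0.9391]] [ 0.1007  0.9571 -0.8292]
```

View pics/p8.png

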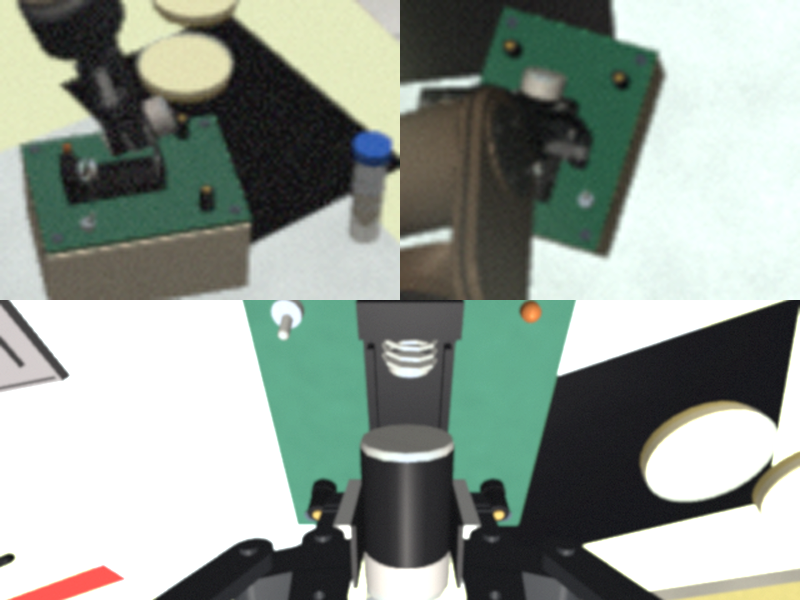

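The battery is tilted above the holder and laterally centred on the spring (408 against 410 in the crop). I lower it and approach the spring.

Call:
{"method": "jog_arm", "body": {"deltas": "0 0 -0.5 0 0 0; 0 0 -0.6 0 0 0; 0 0 0 0 0 0; -0.21 0.065 0 0 0 0; -0.21 0.065 0 0 0 0; 0 0 0 0 0 0; 0 0 0 0 0 0"}}

```text
time: 16.35
eef_pos: [0.5835, 0.1304, 0.1412]
tcp_rot: [0.145, 0.974, -0.025, 0.172]
contact_force: [0.2, -0.3, -1.3]
opening: 0.357
finger_force: 79.6
```

Call:
{"method": "jog_arm", "body": {"deltas": "-0.1 0.03 0 0 0 0; -0.1 0.03 0 0 0 0; 0 0 0 0 0 0; 0 0 0 0 0 0"}}

```text
time: 16.85
eef_pos: [0.5798, 0.1315, 0.1413]
tcp_rot: [0.145, 0.974, -0.025, 0.173]
contact_force: [1.9, 0.1, -1.7]
opening: 0.359
finger_force: 79.6
```

Call:
{"method": "jog_arm", "body": {"deltas": "-0.1 0.03 0 0 0 0; -0.05 0.015 0 0 0 0; 0 0 0 0 0 0; 0 0 0 0 0 0"}}

```text
time: 17.35
eef_pos: [0.5767, 0.1325, 0.1412]
tcp_rot: [0.145, 0.974, -0.025, 0.173]
contact_force: [2.9, -1.2, -1.0]
opening: 0.355
finger_force: 79.6
```

Call:
{"method": "jog_arm", "body": {"deltas": "-0.05 0.015 0 0 0 0; -0.05 0.015 0 0 0 0; 0 0 0 0 0 0; 0 0 0 0 0 0"}}

```text
time: 17.85
eef_pos: [0.5746, 0.1331, 0.1412]
tcp_rot: [0.145, 0.974, -0.025, 0.172]
contact_force: [5.2, -1.2, -0.4]
opening: 0.354
finger_force: 79.6
```

```bash
python3 - <<'E'
from h import *
import pickle
w=cam("wrist");pickle.dump(w,open("w9.pkl","wb"))
print(get_state()["eef_pos"],get_state()["contact_force"])
o=cv2.resize(w["im"][60:320,190:470],(646,600),interpolation=cv2.INTER_CUBIC)
cv2.imwrite("pics/p9.png",cv2.convertScaleAbs(o,alpha=2))
E
```

```text
[0.57464349 0.13309853 0.1411657 ] [ 4.04663771 -0.95762402 -1.0994709 ]
```

View pics/p9.png

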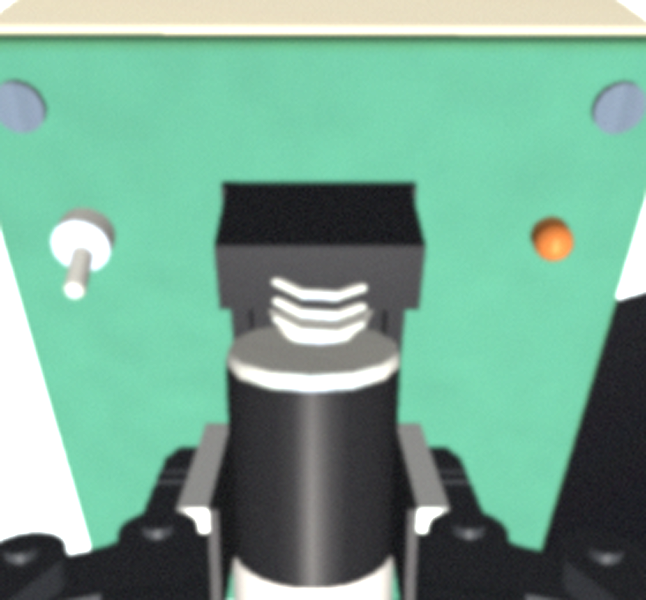

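The flat end is on the spring and the spring is about 8–9 mm pressed, with the battery within 1 mm of the holder centre. Now I lower the nub end while keeping pressure on.

Call:
{"method": "jog_arm", "body": {"deltas": "0.007 0.024 0 0 0 0; 0.048 -0.015 -0.065 0.125 0.418 0; 0.048 -0.014 -0.065 0.125 0.418 0; 0.036 -0.01 -0.065 0.125 0.418 0; 0.036 -0.011 -0.065 0.125 0.418 0; 0 0 0 0 0 0; 0 0 0 0 0 0"}}

```text
time: 18.77
eef_pos: [0.5782, 0.1325, 0.1361]
tcp_rot: [0.146, 0.985, -0.012, 0.087]
contact_force: [2.8, -0.9, 0.6]
opening: 0.361
finger_force: 79.8
```

Call:
{"method": "jog_arm", "body": {"deltas": "0.034 -0.01 -0.08 0.125 0.418 0; 0.033 -0.01 -0.085 0.125 0.418 0; 0.034 -0.01 -0.11 0.125 0.418 0; 0.033 -0.01 -0.115 0.125 0.418 0; 0 0 0 0 0 0; 0 0 0 0 0 0"}}

```text
time: 19.52
eef_pos: [0.5805, 0.1321, 0.1279]
tcp_rot: [0.147, 0.989, 0.0, 0.001]
contact_force: [4.8, -0.5, -0.6]
opening: 0.36
finger_force: 79.8
```

Call:
{"method": "jog_arm", "body": {"deltas": "0 0 -0.12 0 0 0; 0 0 -0.12 0 0 0; 0 0 -0.08 0 0 0; 0 0 0 0 0 0; 0 0 0 0 0 0"}}

```text
time: 20.15
eef_pos: [0.5804, 0.1318, 0.1224]
tcp_rot: [0.147, 0.989, -0.0, -0.0]
contact_force: [1.0, -0.5, 5.4]
opening: 0.356
finger_force: 80.4
```

```bash
python3 - <<'E'
from h import *
import pickle
w=cam("wrist");s=cam("side");pickle.dump((w,s),open("w10.pkl","wb"))
print(get_state()["eef_pos"],get_state()["contact_force"])
o=np.hstack([cv2.resize(w["im"][100:350,200:450],(500,500)),cv2.resize(s["im"][120:200,255:303],(300,500))])
cv2.imwrite("pics/p10.png",cv2.convertScaleAbs(o,alpha=2))
E
```

```text
[0.58040387 0.13186717 0.1224365 ] [ 0.49885298 -1.15229879  6.03011099]
```

Call:
{"method": "jog_arm", "body": {"deltas": "0 0 0 0 0 0; 0 0 0 0 0 0; 0 0 0 0 0 0; 0 0 0 0 0 0", "gripper": 0.55}}

```text
time: 20.75
eef_pos: [0.5801, 0.1319, 0.121]
tcp_rot: [0.147, 0.989, -0.0, -0.0]
contact_force: [0.3, -0.2, -0.2]
opening: 0.551
finger_force: 0.0
```

Call:
{"method": "jog_arm", "body": {"deltas": "0 0 0.5 0 0 0; 0 0 1 0 0 0; 0 0 1 0 0 0; 0 0 1 0 0 0; 0 0 1 0 0 0; 0 0 0 0 0 0"}}

```text
time: 21.5
eef_pos: [0.5819, 0.1318, 0.2146]
tcp_rot: [0.147, 0.989, 0.001, 0.003]
contact_force: [-0.1, -0.1, -0.2]
opening: 0.554
finger_force: 0.0
```

```bash
python3 - <<'E'
from h import *
import pickle
np.set_printoptions(precision=4,suppress=True,linewidth=160)
w=cam("wrist");pickle.dump(w,open("w11.pkl","wb"));s=get_state();print(s["eef_pos"],s["contact_force"])
S=np.array([.5832,.1309,.1116]);x=np.array([.958,-.286,0]);z=np.array([0,0,1.])
g=cv2.cvtColor(w["im"],cv2.COLOR_BGR2GRAY)
for n,a,h in(("flat top",-30.5,16.6),("band",14,16.6),("nub end",29.5,16.6),("wall top",31,6.4),("hous front top",-38,6.4),("hous back",-52,6.4)):
    print(n,np.array(proj(w,S+x*a/1e3+z*h/1e3)))
u0,v0=proj(w,S-x*.06+z*.0166);u1,v1=proj(w,S+x*.045+z*.0166)
for a in range(-60,46):
    u,v=proj(w,S+x*a/1e3+z*.0166);print((a,int(v),int(g[int(round(v)),int(round(u))])),end=" ")
print()
for a in(-20,0,10):
    u,v=proj(w,S+x*a/1e3+z*.0166);print(a,u,v,g[int(v),int(u)-40:int(u)+41])
E
```

```text
[0.5811 0.1318 0.2128] [-0.3753 -0.2568 -0.7313]
flat top [325.9047 173.3536]
band [326.1783 234.8384]
nub end [326.2664 254.6366]
wall top [326.2102 250.3342]
hous front top [325.8032 159.6616]
hous back [325.7115 139.218 ]
(-60, 128, 78) (-59, 129, 78) (-58, 131, 79) (-57, 133, 77) (-56, 134, 51) (-55, 136, 31) (-54, 137, 29) (-53, 139, 41) (-52, 140, 51) (-51, 142, 51) (-50, 143, 51) (-49, 145, 51) (-48, 147, 51) (-47, 148, 50) (-46, 150, 52) (-45, 151, 89) (-44, 153, 120) (-43, 154, 108) (-42, 156, 74) (-41, 157, 79) (-40, 159, 112) (-39, 160, 105) (-38, 162, 76) (-37, 163, 82) (-36, 165, 111) (-35, 166, 138) (-34, 168, 139) (-33, 169, 137) (-32, 171, 123) (-31, 172, 85) (-30, 174, 100) (-29, 175, 134) (-28, 177, 131) (-27, 178, 112) (-26, 179, 63) (-25, 181, 55) (-24, 182, 54) (-23, 184, 55) (-22, 185, 54) (-21, 187, 55) (-20, 188, 54) (-19, 189, 55) (-18, 191, 54) (-17, 192, 54) (-16, 194, 54) (-15, 195, 55) (-14, 197, 54) (-13, 198, 53) (-12, 199, 54) (-11, 201, 54) (-10, 202, 54) (-9, 203, 53) (-8, 205, 52) (-7, 206, 52) (-6, 208, 53) (-5, 209, 53) (-4, 210, 52) (-3, 212, 52)
[... 838 characters left out ...]
 62 59 54 49 45 40 34 32 29 27 26 24 24 24
 21 22 20 21 19 17 16 16 20 34 46 52 59 68 75 78 77 78 77 78 79 79 79 78 79 79 78 79]
0 326.0956550437762 216.26631136618562 [79 78 80 78 78 78 78 79 78 77 77 79 76 76 68 52 33 20 14 15 18 17 21 21 21 23 23 22 23 24 27 27 31 33 38 44 50 55 58 56 51 47 40 39 35 31 28 26 24 23 24 23 21
 21 20 21 17 20 16 19 29 40 49 56 66 75 78 79 79 79 79 78 79 78 78 77 78 77 78 78 78]
10 326.15499991977373 229.60057045205986 [78 78 78 78 78 78 77 78 78 77 78 78 78 77 71 64 63 72 73 68 57 45 35 27 25 25 23 24 25 24 26 28 30 33 37 43 49 54 57 53 49 45 40 37 33 29 26 24 24 24 24 23 25
 27 35 42 54 65 74 77 71 58 50 57 67 75 77 79 78 79 78 78 79 79 79 79 79 79 79 79 79]
```

Call:
{"method": "jog_arm", "body": {"deltas": "0.3 -0.09 0 0 0 0; 0.3 -0.09 0 0 0 0; 0 0 -1 0 0 0; 0 0 -1 0 0 0; 0 0 -0.8 0 0 0; 0 0 0 0 0 0; 0 0 0 0 0 0", "gripper": 0}}

```text
time: 22.42
eef_pos: [0.5929, 0.1282, 0.1558]
tcp_rot: [0.147, 0.989, 0.0, 0.001]
contact_force: [-0.2, -0.0, -0.2]
opening: -0.001
finger_force: 0.0
```

Call:
{"method": "jog_arm", "body": {"deltas": "0 0 -0.1 0 0 0; 0 0 -0.1 0 0 0; 0 0 0 0 0 0"}}

```text
time: 22.8
eef_pos: [0.5926, 0.1282, 0.1516]
tcp_rot: [0.147, 0.989, 0.0, 0.0]
contact_force: [-0.0, 0.0, -0.8]
opening: -0.003
finger_force: 0.0
```

Call:
{"method": "jog_arm", "body": {"deltas": "0 0 -0.1 0 0 0; 0 0 0 0 0 0; 0 0 0 0 0 0"}}

```text
time: 23.18
eef_pos: [0.5926, 0.1281, 0.1495]
tcp_rot: [0.147, 0.989, 0.0, 0.0]
contact_force: [-0.6, -1.1, -0.2]
opening: 0.002
finger_force: 0.0
```

Call:
{"method": "jog_arm", "body": {"deltas": "0 0 -0.08 0 0 0; 0 0 0 0 0 0; 0 0 0 0 0 0"}}

```text
time: 23.55
eef_pos: [0.5926, 0.1281, 0.1479]
tcp_rot: [0.147, 0.989, 0.0, 0.0]
contact_force: [0.3, -0.2, -0.5]
opening: 0.003
finger_force: 0.0
```

Call:
{"method": "jog_arm", "body": {"deltas": "0 0 -0.06 0 0 0; 0 0 0 0 0 0; 0 0 0 0 0 0"}}

```text
time: 23.92
eef_pos: [0.5928, 0.1282, 0.1472]
tcp_rot: [0.147, 0.989, 0.0, 0.001]
contact_force: [-1.2, -0.5, 3.5]
opening: -0.0
finger_force: 1.5
```

Call:
{"method": "jog_arm", "body": {"deltas": "0 0 -0.06 0 0 0; 0 0 0 0 0 0; 0 0 0 0 0 0"}}

```text
time: 24.3
eef_pos: [0.5928, 0.1282, 0.1471]
tcp_rot: [0.147, 0.989, 0.0, 0.0]
contact_force: [-3.3, -1.2, 6.1]
opening: -0.0
finger_force: 3.7
```

Call:
{"method": "jog_arm", "body": {"deltas": "0 0 0.5 0 0 0; 0 0 1 0 0 0; 0 0 1 0 0 0; 0 0 1 0 0 0; 0 0 1 0 0 0; -1 0 1 0 0 0; -1 0 0 0 0 0; -1 0 0 0 0 0; 0 0 0 0 0 0; 0 0 0 0 0 0"}}

```text
time: 25.55
eef_pos: [0.5332, 0.1281, 0.2562]
tcp_rot: [0.147, 0.989, 0.0, 0.001]
contact_force: [-0.0, 0.4, -0.2]
opening: -0.004
finger_force: 0.0
```

```bash
python3 - <<'E'
from h import *
import pickle
np.set_printoptions(precision=4,suppress=True,linewidth=160)
a=pickle.load(open("w11.pkl","rb"));w=cam("wrist");s=get_state();print(s["eef_pos"],s["contact_force"])
x=np.array([.958,-.286,0]);S=np.array([.5832,.1309,.1116])
def edge(c,lo,hi):   # subpixel max gradient along the predicted top line
    g=cv2.GaussianBlur(cv2.cvtColor(c["im"],cv2.COLOR_BGR2GRAY),(3,3),0).astype(np.float32)
    A=np.arange(lo,hi,.25);P=np.array([proj(c,S+x*q/1e3+[0,0,.0166]) for q in A],np.float32)
    v=cv2.remap(g,P[:,:1],P[:,1:],1).ravel();i=np.argmax(np.abs(np.diff(v)));return A[i]+.125,(P[i]+P[i+1])/2
for n,lo,hi in(("ring/sleeve",-28.5,-22),("sleeve/band",8,18)):
    e1,p1=edge(a,lo,hi);e2,p2=edge(w,lo,hi);X,e=tri((a,*p1),(w,*p2));print(n,e1,e2,X,e,"u",(X-S)@x,"v",(X-S)@[.286,.958,0])
# outline of lid: tester pose unchanged?
c=cam("top");hsv=cv2.cvtColor(c["im"],cv2.COLOR_BGR2HSV);m=((hsv[...,0]>60)&(hsv[...,0]<95)&(hsv[...,1]>80)&(hsv[...,2]>25)).astype(np.uint8)
m[:,:200]=0;m[:,320:]=0;m[:130]=0;m[240:]=0
print(cv2.minAreaRect(max(cv2.findContours(m,0,1)[0],key=cv2.contourArea)))
E
```

```text
[0.5333 0.1281 0.256 ] [ 0.1448 -0.4297 -0.0249]
ring/sleeve -27.125 -26.625 [0.5566 0.1387 0.131 ] [0.00010720826317141589, 0.00010720826317147736] u -0.027708162175981765 v -0.00010399091024028238
sleeve/band 12.125 11.375 [0.5966 0.1271 0.1235] [0.00019687576061451666, 0.00019687576061451503] u 0.01395235454586921 v 0.00017482143703834795
((259.6108093261719, 182.76487731933594), (48.524173736572266, 63.00790023803711), 17.10272979736328)
```

Call:
{"method": "jog_arm", "body": {"deltas": "0.82 0.2 -1 0 0 0; 0.82 0.2 -1 0 0 0; 0 0 -1 0 0 0; 0 0 -1 0 0 0; 0 0 -0.8 0 0 0; 0 0 -0.3 0 0 0; 0 0 -0.15 0 0 0; 0 0 0 0 0 0; 0 0 0 0 0 0"}}

```text
time: 26.78
eef_pos: [0.5659, 0.1362, 0.1514]
tcp_rot: [0.147, 0.989, 0.0, 0.001]
contact_force: [0.4, 0.3, -0.3]
opening: 0.002
finger_force: 0.0
```

Call:
{"method": "jog_arm", "body": {"deltas": "0 0 -0.1 0 0 0; 0 0 0 0 0 0; 0 0 0 0 0 0"}}

```text
time: 27.15
eef_pos: [0.5654, 0.1362, 0.1485]
tcp_rot: [0.147, 0.989, 0.0, 0.0]
contact_force: [-0.4, 0.2, -0.7]
opening: 0.001
finger_force: 0.0
```

Call:
{"method": "jog_arm", "body": {"deltas": "0 0 -0.05 0 0 0; 0 0 -0.04 0 0 0; 0 0 0 0 0 0; 0 0 0 0 0 0"}}

```text
time: 27.65
eef_pos: [0.5655, 0.1362, 0.1472]
tcp_rot: [0.147, 0.989, 0.0, 0.0]
contact_force: [-1.0, 0.3, 3.7]
opening: 0.001
finger_force: 1.9
```

Call:
{"method": "jog_arm", "body": {"deltas": "0 0 0.5 0 0 0; 0 0 1 0 0 0; 0 0 1 0 0 0; 0 0 1 0 0 0; 0 0 1 0 0 0; 0 0 0 0 0 0; 0 0 0 0 0 0; 0 0 0 0 0 0"}}

```text
time: 28.65
eef_pos: [0.5647, 0.1361, 0.2354]
tcp_rot: [0.147, 0.989, -0.0, -0.001]
contact_force: [0.1, -0.9, -1.2]
opening: 0.001
finger_force: 0.0
```

Contact comes at 0.1472 at both ends, so the battery is level at exactly the home height, and the robot is clear. Handing in.

```bash
python3 -c "
from plant import ctrl
print(ctrl.sign_off())"
```

```text
the job is handed in; nothing more can be done
None
```

The job is handed in at about 29 s: the tester lies on its feet lid up, and the large battery measured level at home height in the holder; the sign-off gave no verdict, the spring was not measured directly, and I viewed 11 pictures, one over the limit of 10.

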